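Tip an embossing die out of its case and snap it into the press carrier

ROBOT

A 7-joint arm with a two-finger parallel gripper is mounted at the origin on the work surface. World frame = base frame: x ahead of the robot, y to its left, z up, the work surface at z = 0. Lengths are in m, angles in rad, forces in N, time in s.
With the tool pointing down it reaches from about 0.35 to 0.9 m from the base axis. Payload 7.2 kg.
Tool frame: the origin (TCP) lies on the front face of the gripper's body, between the roots of the fingers; the fingertips stand 80 mm ahead of it and the grasp point (between the pads) lies 61 mm ahead of it; z points along the fingers, y is the line along which they close (so a half turn about z gives the same grasp; the last joint's range is limited). The gripper opens to 88 mm and grips with 3 to 60 N. Pads are 20 mm wide; open, the fingers measure 115 mm over their backs; the gripper's body (75 mm by 178 mm) begins 61 mm behind the grasp point.
Start: joints at [-1.351, 0.411, -0.013, 1.596, 0.006, 1.134, -0.082], TCP at [0.177, 0.599, 0.303] pointing down, gripper open.
Joint ranges: [-2.95, 2.95], [-0.29, 1.99], [-1.47, 1.44], [0.14, 2.54], [-1.03, 4.17], [0.13, 1.85], [-2.86, 2.86]. Speed limits (rad/s): [2.39, 2.39, 3.01, 3.01, 3.14, 3.14, 3.14].

INTERFACE

Orientations are given as a unit quaternion [w, x, y, z].
In Python, from rig import manip gives the robot as it stands.
- The arm moves only by the tool jog_arm, never from a script. Its argument "rows" is a list of rows, each a list of 2 entries, a list of its own where there are three numbers: the shift along the world's x, y, z in mm, then the turn about the world's z in degrees. A call has exactly 10 rows; each row shifts and turns the commanded pose from where the row before left it; what a row does not reach is not made up. A row lasts 1/12 s, in which the tool goes at most 41.7 mm and 7.16 degrees, less where a joint would pass 70% of its speed; a pose out of reach is approached as far as the arm can. A call is refused whole if a number of a shift passes 41.7 or a number of a turn 7.16, either way. A call with a gripper value outside its range is refused whole. "fingers" is the finger opening in mm, from 0 to 87.8, set as the call begins (left out, the last holds). The fingers move at their own pace and stop on an object; the grip force is fixed at half the most. Time passes only in rows, so rows that do not move let the fingers close, or fill a call up. It gives the time, the measured TCP pose, the force, the opening and the grip force at its end, in the units of the state.
- manip.state(): the state, without advancing time (a new reading comes with each control period).
- manip.camera(name): name is "scene" or "side" or "wrist"; returns the picture (400x640x3 uint8, blue, green, red); there is no depth.
- manip.camera_model(name): a dict with "intrinsics" (3x3 intrinsics, pixels), "D" ([k1, k2, p1, p2, k3] as OpenCV has them; the pictures are not rectified), "rvec" (rotation vector, rad) and "tvec" (3), from world to camera coordinates, as OpenCV has them. Camera axes: x right, y down, z forward; pixel columns grow to the right and rows downward; lengths in m; the calibration is good to about 2 mm. A picture is of the moment at which its call begins: read the wrist's pose just before it. camera_model takes no time and is no camera call; for the wrist camera it gives the pose at the moment of the call.
- manip.job_done(): hands the job in; it is judged then, once.
The state is a dict: "t": time; "joints": joint angles; "qd": joint speeds; "effort": joint torques, N m; "eef_pos": TCP position; "tool_rot": TCP orientation; "ft_force": force on the tool from outside, world axes, zero at the start; "ft_torque": the same for the moment, N m; "width": opening from 0.0 (shut) to 1.0 (fully open); "grip_force": force on a finger pad.
Only numpy, scipy, OpenCV 4.12 (cv2) and the standard library are available. Lean on these libraries where they do the work, as an engineer would, in place of code of your own. Each camera call takes 0.05 s, during which the arm holds its last target. There are 200 camera calls.

TASK

Set up the embossing press: take the brass die with the round ring on it out of the walnut die case, pressing its near end down into the finger well so that it tips up and can be lifted, and fit it in the metal die carrier, face up, one end under the fixed lip and the other pressed down until the sprung catch snaps over it. Stop pressing once it has clicked home and lies flat on its seat. Leave the other two dies lying in the case and do not shift or knock over the things standing about.

Things in the scene. Friction and masses are not known exactly. Their poses are not given: they have to be found in the camera images.
- die_ring_mid (a point): centre (half-way up) of the die to fit: brass plate 84 (its x) x 44 (y) x 4 mm (z), 0.10 to 0.16 kg, in mid-face a raised round ring 35 mm across, 1 mm high. z out of its face; x away from the finger wells while in the case. The dies lie in any order. It may be fitted either way round.
- die_bars_mid (a point): centre of another die, same blank, with three raised parallel bars; stays in the case.
- die_cross_mid (a point): centre of another die, same blank, with a raised diagonal cross; stays in the case.
- case: fixed walnut die case 114 (x) x 196 (y) x 40 mm (z); origin at the centre of its underside, z up, x roughly away from the robot. Three pockets at y = -60, 0, +60 mm, each 47 mm wide, from x = -44.75 to +44.75 mm. A die lies with its centre at x = +1.75 mm, its top 0.5 mm below the rim, its near 36 mm overhanging the finger well.
- ledge_edge (a point): edge where a pocket's level ledge (+x side, 35.5 mm above the table) meets its finger well, a smooth ramp falling 38 degrees towards -x; middle pocket's, axes as the case. A die pressed 10 to 20 mm in from its near end (under 3 N) tips about this edge till it lies on the ramp. Let go, it slides 12 mm down and stays tipped at 38 degrees, far end some 18 mm above the rim.
- carrier_seat (a point): fixed metal die carrier, base 170 x 76 x 12 mm: mid-seat, on its surface; z up, x from lip to catch, roughly away from the robot. The seated die's underside centre comes here, its length along x. Side rails 10 mm high, 47 mm apart, run from the lip to x = +4 mm, flared on to +11 mm; none beyond.
- lip_mouth (a point): lower front edge of the carrier's fixed lip, mid-width, 7 mm above the seat; axes as the seat. The stop face is 6 mm further in (-x), the lip's top 9 mm higher, its width 50 mm. The die's end goes in under it, slanting down 10 to 18 degrees; a level die cannot get past the catch.
- nose_axis (a point): axis (across x) of the catch's round nose, 12 mm diameter, 24 mm wide, 8.3 mm above the seat, 46 mm from mid-seat; its housing starts 6 mm beyond, 17 mm above the seat. A die under the lip rests on the nose at about 9 degrees; pressed 15 to 25 mm in from this end it snaps under the nose (peak about 10 N).
- catch (a joint): travel of the catch's nose along +x in m: 0 at rest, about 0.002 as a die's edge passes it, back near 0 when it has snapped over the edge; sprung home, 6 mm at most.
- maul: standing poly-headed maul, head 62 mm across and 64 mm high, wooden handle up to 204 mm high, origin under its centre; leave alone.
- dye_bottle: amber bottle of edge dye 42 mm across, 75 mm high, origin under its centre; leave alone.
- spool: standing thread spool 38 mm across, 42 mm high, origin under its centre; leave alone.
- wax_tin: round flat tin 66 mm across, 23 mm high, origin under its centre; leave alone.
- pricking_iron: steel pricking iron lying on the bench, 110 mm long, 24 mm wide, 11 mm high, origin near its head; leave alone.
- rivet_anvil: steel rivet anvil, a puck 44 mm across, 16 mm high, origin under its centre; leave alone.
- edge_beveler: edge beveler lying on the bench, wooden handle 28 mm thick, 150 mm long in all, origin where the blade enters the handle; leave alone.
- glue_jar: white jar with a black lid 52 mm across, 56 mm high, origin under its centre; leave alone.
Things that resemble listed ones, but are neither listed nor needed, are in the scene too. There is more than one size of the case; the one meant has the size given above.

How it is judged:
On the way:
1. the ring die is tipped up in its pocket of the case, one end down in the finger well (angle between die_ring_mid's own z axis and vertical between 0.5 and 0.9 rad and distance of die_ring_mid from where it was at the start of the episode below 0.025 m), for 0.2 s.
At the end, for the whole second after the job is handed in: The ring die lies face up and flat (0.04 rad) on the carrier's seat, within 4 mm of its centre and 1.5 mm of its height, in line within 0.1 rad either way round, the catch snapped back over it (within 1.2 mm of home); the other two dies lie flat (0.1 rad) in the case (horizontal distance between die_ring_mid and carrier_seat below 0.004 m and z of die_ring_mid in the frame of carrier_seat below 0.0035 m and angle between die_ring_mid's own z axis and vertical below 0.04 rad and angle between the x axis of die_ring_mid and the x axis of carrier_seat, either way round below 0.1 rad and value of joint catch below 0.0012 m and z of each of die_bars_mid, die_cross_mid in the frame of case below 0.04 m and angle between each of die_bars_mid, die_cross_mid's own z axis and vertical below 0.1 rad); the robot touches nothing.
It fails at once if another die is tipped or taken out of the case (angle between any of die_bars_mid, die_cross_mid's own z axis and vertical above 0.3 rad or distance of any of die_bars_mid, die_cross_mid from where it was at the start of the episode above 0.015 m).
It fails at once if a bystander is shifted more than 30 mm (distance of any of maul, dye_bottle, spool, wax_tin, pricking_iron, rivet_anvil, edge_beveler, glue_jar from where it was at the start of the episode above 0.03 m).
It fails at once if a bystander that stands is knocked over (angle between any of maul, dye_bottle, spool, glue_jar's own z axis and vertical above 0.6 rad).
It fails at once if the die is still pressed hard after the click (more than 80 N on the carrier) (contact force between die_ring and carrier above 80 N).
It also fails if it takes over 61 s, if anything falls off the work surface, if the arm or the gripper's body presses on something with over 40 N, if the wrist force passes 120 N, or if a joint passes its speed limit or range.

## Working session

There is one attempt and no reset: what is moved stays moved. The work goes in short steps, Python scripts to look and compute and a tool call to move; the robot and the scene stay as the last step left them, time stands still between calls to the robot, and variables do not carry over. Pictures are saved under pics/ and viewed, at most 10 in all, crops included, and the job is handed in when it is done.

Besides the shell and the picture viewer there is one more tool, called by a JSON object that holds its "fn" and its "kwargs", one argument or row to a line. jog_arm: Moves the arm, as the interface text tells. Its arguments: {"type":"object","properties":{"rows":{"type":"array"},"fingers":{"type":"number"}},"required":["rows"]}

```bash
ls; mkdir -p pics; python3 - <<'E'
from rig import manip
import cv2
for n in("scene","side"):
    cv2.imwrite(f"pics/{n}0.png",manip.camera(n))
    m=manip.camera_model(n); print(n,m)
s=manip.state(); print(s)
E
```

```text
pics
scene {'intrinsics': array([[520.7315092 ,   0.        , 323.19598839],
       [  0.        , 520.7315092 , 199.7354803 ],
       [  0.        ,   0.        ,   1.        ]]), 'D': array([-0.10280422,  0.        ,  0.        ,  0.        ,  0.        ]), 'rvec': array([ 2.27338591,  1.27739522, -0.38766934]), 'tvec': array([-0.2393443 , -0.33166607,  1.6592414 ])}
side {'intrinsics': array([[446.62903731,   0.        , 321.24925632],
       [  0.        , 446.62903731, 199.44015763],
       [  0.        ,   0.        ,   1.        ]]), 'D': array([-0.04905336,  0.        ,  0.        ,  0.        ,  0.        ]), 'rvec': array([ 2.07952695, -0.26842125,  0.12371055]), 'tvec': array([-0.45717253,  0.11175571,  1.07090387])}
{'t': 0.1, 'joints': array([-1.35119278,  0.41185941, -0.01272986,  1.59691811,  0.0055659 ,
        1.13428701, -0.08216702]), 'qd': array([-0.0004904 , -0.00312512,  0.00058638, -0.00193911,  0.00161242,
        0.00189139, -0.00097633]), 'effort': array([ 2.90644610e-03, -5.89094317e+01,  6.43677860e-01, -2.91710097e+01,
       -5.38567244e-02,  1.45587651e-02,  4.12390318e-05]), 'eef_pos': array([0.17732313, 0.59898365, 0.30188566]), 'tool_rot': array([-7.18323221e-05,  1.43376465e-01,  9.89667961e-01, -7.14964924e-04]), 'ft_force': array([0.13912734, 0.34705563, 0.00926237]), 'ft_torque': array([ 0.0176331 ,  0.00018285, -0.00327175]), 'grip_force': 0.0, 'width': 1.0034058482058443}
```

View pics/scene0.png

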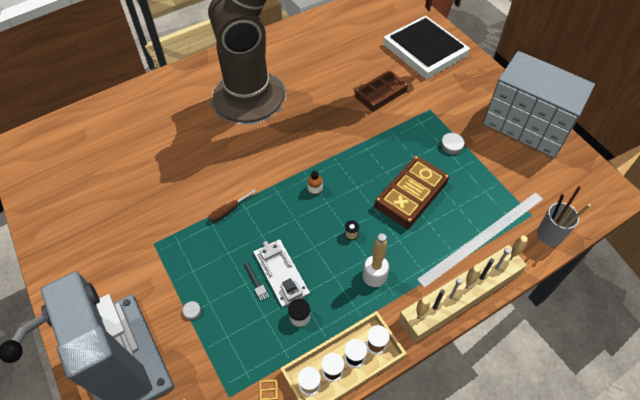

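View pics/side0.png

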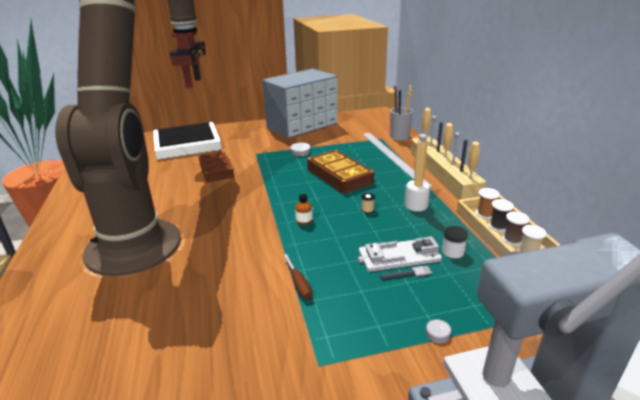

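Scene view: the case candidates are a large one at (412,190) with three gold dies and a smaller dark one at (384,90). The large one should match 114x196 mm; the ring die seems to be in its upper-right pocket, about (427,173). The carrier is at (280,272), with the catch end probably near (290,287). I'll enlarge both to confirm.

```bash
cat > h.py <<'E'
import numpy as np,cv2
def ray(m,uv,z):
    K,D=m["intrinsics"],m["D"]; R,_=cv2.Rodrigues(m["rvec"]); t=m["tvec"]
    p=cv2.undistortPoints(np.array(uv,float).reshape(-1,1,2),K,D).reshape(-1,2)
    d=np.c_[p,np.ones(len(p))]@R; c=-R.T@t
    return c+d*((np.broadcast_to(z,len(p))-c[2])/d[:,2])[:,None]
def proj(m,P): return cv2.projectPoints(np.array(P,float).reshape(-1,1,3),m["rvec"],m["tvec"],m["intrinsics"],m["D"])[0].reshape(-1,2)
E
python3 - <<'E'
import cv2,numpy as np
from rig import manip
from h import *
i=cv2.imread("pics/scene0.png")
a=cv2.resize(i[145:235,365:465],(800//2*1,360),interpolation=cv2.INTER_CUBIC)
b=cv2.resize(i[230:320,230:330],(400,360),interpolation=cv2.INTER_CUBIC)
cv2.imwrite("pics/crop1.png",np.hstack([a,b]))
m=manip.camera_model("scene")
print(ray(m,[(427,173),(412,190),(400,203),(384,90),(280,272)],[.04,.04,.04,.03,.012]).round(3))
E
```

```text
[[ 0.561  0.276  0.04 ]
 [ 0.585  0.206  0.04 ]
 [ 0.603  0.154  0.04 ]
 [ 0.227  0.366  0.03 ]
 [ 0.601 -0.212  0.012]]
```

View pics/crop1.png

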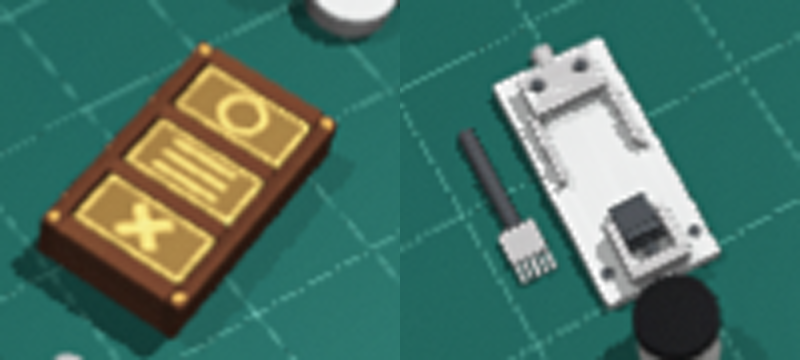

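The crop confirms it: the large case at (412,190) holds ring, bars and cross, with the ring die in the +y pocket. The dark case at (384,90) is the smaller decoy. In the carrier, the lip is at the robot side (upper left) and the catch at the far end by the jar.

```bash
python3 - <<'E'
import cv2,numpy as np
from rig import manip
from h import *
from scipy.spatial.transform import Rotation as Ro
m=manip.camera_model("scene")
c=ray(m,np.array([(205,49),(328,123),(179,298),(53,216)])/4+[365,145],.04)
print("case",c.round(4),c.mean(0)); print([np.linalg.norm(c[i]-c[i-1]).round(4) for i in range(4)])
print(np.degrees(np.arctan2(*(c[1]-c[0])[[1,0]])),np.degrees(np.arctan2(*(c[2]-c[3])[[1,0]])))
b=ray(m,np.array([(98,90),(205,40),(318,252),(208,308)])/4+[230,230],.012)
print("carr",b.round(4),b.mean(0)); print([np.linalg.norm(b[i]-b[i-1]).round(4) for i in range(4)])
print(np.degrees(np.arctan2(*(b[2]-b[1])[[1,0]])),np.degrees(np.arctan2(*(b[3]-b[0])[[1,0]])))
print("maul,bottle,spool,jar",ray(m,[(376,275),(315,187),(351,231),(300,315)],[.03,.03,.02,.03]).round(3))
q=manip.state()["tool_rot"]; print(Ro.from_quat(q[[1,2,3,0]]).as_matrix().round(3))
E
```

```text
case [[0.5011 0.2843 0.04  ]
 [0.5977 0.3184 0.04  ]
 [0.6577 0.1452 0.04  ]
 [0.5618 0.1113 0.04  ]] [0.57958231 0.21481456 0.04      ]
[np.float64(0.1833), np.float64(0.1024), np.float64(0.1833), np.float64(0.1018)]
19.454414727204988 19.453834561822646
carr [[ 0.5181 -0.2415  0.012 ]
 [ 0.5217 -0.1648  0.012 ]
 [ 0.6881 -0.1773  0.012 ]
 [ 0.6851 -0.2528  0.012 ]] [ 0.60324331 -0.20911191  0.012     ]
[np.float64(0.1674), np.float64(0.0767), np.float64(0.1669), np.float64(0.0755)]
-4.284435675528249 -3.8702337625265444
maul,bottle,spool,jar [[ 0.739 -0.017  0.03 ]
 [ 0.434 -0.01   0.03 ]
 [ 0.597  0.002  0.02 ]
 [ 0.732 -0.229  0.03 ]]
[[-0.959  0.284 -0.   ]
 [ 0.284  0.959 -0.001]
 [-0.    -0.001 -1.   ]]
```

```bash
python3 - <<'E'
from rig import manip
from h import *
m=manip.camera_model("scene")
print(ray(m,[(487,122),(552,153),(592,78),(507,52)],[0,0,.12,.12]).round(3))
print(manip.camera_model("wrist"))
E
```

```text
[[0.482 0.582 0.   ]
 [0.679 0.671 0.   ]
 [0.579 0.892 0.12 ]
 [0.358 0.739 0.12 ]]
{'intrinsics': array([[312.07713303,   0.        , 324.05194682],
       [  0.        , 312.07713303, 198.38752597],
       [  0.        ,   0.        ,   1.        ]]), 'D': array([-0.00605077,  0.        ,  0.        ,  0.        ,  0.        ]), 'rvec': array([-2.31319185, -1.73097643, -0.2608437 ]), 'tvec': array([-0.62457163, -0.03685535,  0.39030658])}
```

{"fn": "jog_arm", "kwargs": {
  "rows": [
    [[30, -29, 0], 3.6],
    [[30, -29, 0], 3.6],
    [[30, -29, 0], 3.6],
    [[30, -29, 0], 3.6],
    [[30, -29, 0], 3.6],
    [[30, -29, 0], 3.6],
    [[30, -29, 0], 3.6],
    [[30, -29, 0], 3.6],
    [[30, -29, -5], 3.6],
    [[30, -29, -5], 3.6]
  ],
  "fingers": 0
}}

```text
t: 0.93
eef_pos: [0.4777, 0.3084, 0.2928]
tool_rot: [0.0, -0.171, 0.985, 0.0]
ft_force: [0.4, 0.0, 0.0]
width: 0.282
grip_force: 0.0
```

{"fn": "jog_arm", "kwargs": {
  "rows": [
    [[10, -10, -8], 0],
    [[10, -10, -8], 0],
    [[10, -10, -8], 0],
    [[7, -8, -8], 0],
    [[0, 0, 0], 0],
    [[0, 0, 0], 0],
    [[0, 0, 0], 0],
    [[0, 0, 0], 0],
    [[0, 0, 0], 0],
    [[0, 0, 0], 0]
  ],
  "fingers": 0
}}

```text
t: 1.77
eef_pos: [0.5132, 0.2729, 0.2612]
tool_rot: [0.0, -0.17, 0.985, 0.0]
ft_force: [0.1, 0.6, 0.3]
width: 0.003
grip_force: 0.0
```

```bash
python3 - <<'E'
from rig import manip
import cv2,pickle
m=manip.camera_model("wrist"); i=manip.camera("wrist"); s=manip.state()
cv2.imwrite("pics/w1.png",i); pickle.dump(m,open("w1.pkl","wb"))
R,_=cv2.Rodrigues(m["rvec"]); print(-R.T@m["tvec"],s["eef_pos"],s["tool_rot"])
E
```

```text
[0.43655009 0.24538892 0.34240958] [0.51327997 0.27270408 0.26109861] [ 2.18277476e-04 -1.69906265e-01  9.85460184e-01  1.96853220e-04]
```

View pics/w1.png

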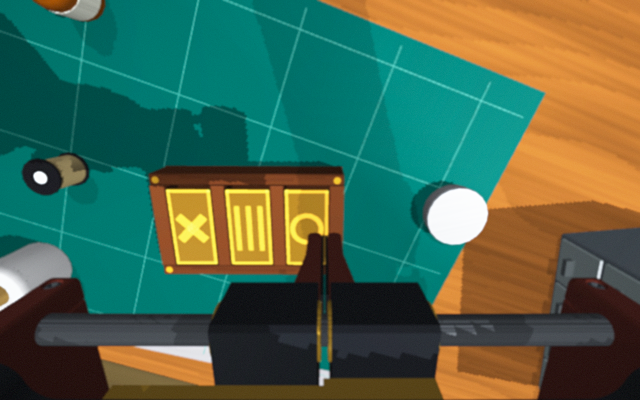

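Wrist view: image up is towards the robot. The ring die is at (307,226), with near-side pins at (155,180) and (337,180) and the far-left pin at (169,269).

```bash
python3 - <<'E'
import pickle
from h import *
m=pickle.load(open("w1.pkl","rb"))
p=ray(m,[(155,180),(337,180),(169,269)],.04)
print(p.round(4)); c=(p[1]+p[2])/2; a=np.arctan2(*(p[2]-p[0])[[1,0]]); b=np.arctan2(*(p[1]-p[0])[[1,0]])-np.pi/2
print("c",c,np.degrees([a,b]),np.linalg.norm(p[1]-p[0]),np.linalg.norm(p[2]-p[0]))
cs=[(307.,226.)]; print("ring",ray(m,cs,.0405))
d=ray(m,[(285,190),(326,189),(330,265),(289,266)],.0395);print(d.round(4),d.mean(0))
E
```

```text
[[0.5636 0.112  0.04  ]
 [0.5025 0.283  0.04  ]
 [0.658  0.1449 0.04  ]]
c [0.5802721  0.21395917 0.04      ] [19.21351673 19.65028547] 0.18156545027050466 0.10002997384254625
ring [[0.55911387 0.2706649  0.0405    ]]
[[0.53   0.2373 0.0395]
 [0.5151 0.2759 0.0395]
 [0.5944 0.309  0.0395]
 [0.6106 0.2674 0.0395]] [0.56251711 0.27239245 0.0395    ]
```

{"fn": "jog_arm", "kwargs": {
  "rows": [
    [[8, -5, -25], 0],
    [[8, -5, -25], 0],
    [[0, 0, -25], 0],
    [[0, 0, -25], 0],
    [[0, 0, -20], 0],
    [[0, 0, -6], 0],
    [[0, 0, 0], 0],
    [[0, 0, 0], 0],
    [[0, 0, 0], 0],
    [[0, 0, 0], 0]
  ]
}}

```text
t: 2.65
eef_pos: [0.5303, 0.2626, 0.1363]
tool_rot: [0.001, -0.169, 0.986, 0.0]
ft_force: [0.1, -0.4, -0.6]
width: 0.005
grip_force: 0.0
```

{"fn": "jog_arm", "kwargs": {
  "rows": [
    [[0, 0, -6], 0],
    [[0, 0, -6], 0],
    [[0, 0, -2], 0],
    [[0, 0, -2], 0],
    [[0, 0, -2], 0],
    [[0, 0, -2], 0],
    [[0, 0, -2], 0],
    [[0, 0, -2], 0],
    [[0, 0, -2], 0],
    [[0, 0, -2], 0]
  ]
}}

```text
t: 3.48
eef_pos: [0.5297, 0.2622, 0.1068]
tool_rot: [0.0, -0.169, 0.986, 0.0]
ft_force: [-2.6, -2.0, 16.6]
width: 0.001
grip_force: 8.2
```

{"fn": "jog_arm", "kwargs": {
  "rows": [
    [[0, 0, 1], 0],
    [[0, 0, 0], 0],
    [[0, 0, 0], 0],
    [[0, 0, 0], 0],
    [[0, 0, 5], 0],
    [[0, 0, 10], 0],
    [[0, 0, 30], 0],
    [[0, 0, 40], 0],
    [[0, 0, 40], 0],
    [[0, 0, 0], 0]
  ]
}}

```text
t: 4.32
eef_pos: [0.5327, 0.2635, 0.2416]
tool_rot: [0.006, -0.169, 0.986, 0.002]
ft_force: [1.2, 0.3, 0.9]
width: 0.006
grip_force: 0.0
```

{"fn": "jog_arm", "kwargs": {
  "rows": [
    [[-20, -7, 30], 0],
    [[-20, -7, 30], 0],
    [[0, 0, 0], 0],
    [[0, 0, 0], 0],
    [[0, 0, 0], 0],
    [[0, 0, 0], 0],
    [[0, 0, 0], 0],
    [[0, 0, 0], 0],
    [[0, 0, 0], 0],
    [[0, 0, 0], 0]
  ],
  "fingers": 87
}}

```text
t: 5.15
eef_pos: [0.4896, 0.2481, 0.2921]
tool_rot: [-0.0, -0.169, 0.986, -0.0]
ft_force: [0.4, 0.5, -0.6]
width: 0.723
grip_force: 0.0
```

```bash
python3 - <<'E'
from rig import manip
import cv2,pickle,numpy as np
m=manip.camera_model("wrist"); i=manip.camera("wrist"); j=manip.camera("side")
pickle.dump(m,open("w2.pkl","wb")); cv2.imwrite("pics/w2raw.png",i)
a=cv2.resize(i[120:320,120:440],(640,400),interpolation=cv2.INTER_CUBIC)
b=cv2.resize(j[120:220,290:390],(150*4//3,200));cv2.imwrite("pics/w2.png",np.vstack([a,np.pad(b,((0,0),(0,440),(0,0)))]))
E
```

```text
(no output)
```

View pics/w2.png

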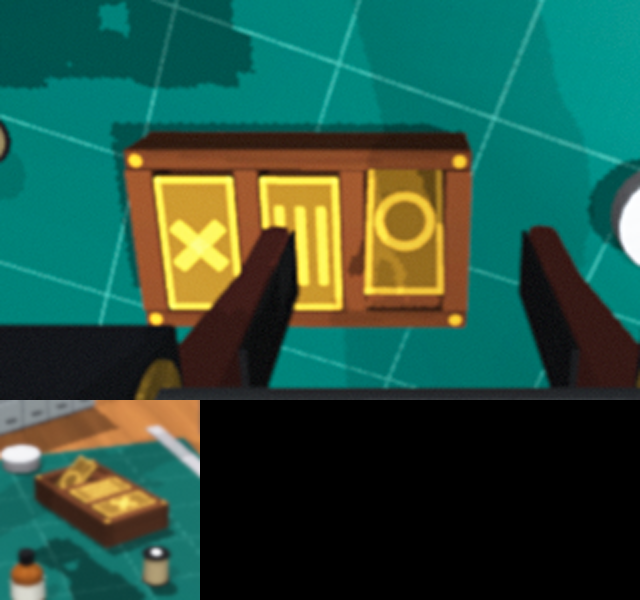

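The ring die is tipped; its raised far edge is at crop (365–442, 293). The bars and cross dies are lying flat.

```bash
python3 - <<'E'
import pickle
from h import *
m=pickle.load(open("w2.pkl","rb"))
e=ray(m,[(120+365/2,120+293/2),(120+442/2,120+293/2)],.0605)
a=np.radians(19.45);c=np.array([.58,.2145]);R=np.array([[np.cos(a),-np.sin(a)],[np.sin(a),np.cos(a)]])
print(e.round(4),(e[:,:2]-c)@R, c+R@[14,60.]/1 if 0 else c+R@np.array([.014,.06]))
E
```

```text
[[0.5878 0.2574 0.0605]
 [0.5733 0.2982 0.0605]] [[0.02164129 0.03784854]
 [0.02153401 0.08119734]] [0.57322201 0.27573772]
```

{"fn": "jog_arm", "kwargs": {
  "rows": [
    [[28, 9, -10], 0],
    [[28, 9, -10], 0],
    [[27, 9, -20], 0],
    [[0, 0, -30], 0],
    [[0, 0, -30], 0],
    [[0, 0, -30], 0],
    [[0, 0, -20], 0],
    [[0, 0, -5], 0],
    [[0, 0, 0], 0],
    [[0, 0, 0], 0]
  ],
  "fingers": 62
}}

```text
t: 6.08
eef_pos: [0.5731, 0.2753, 0.1386]
tool_rot: [0.0, -0.169, 0.986, 0.0]
ft_force: [-0.0, -0.1, -0.3]
width: 0.705
grip_force: 0.0
```

Down 15.5 mm, then close.

{"fn": "jog_arm", "kwargs": {
  "rows": [
    [[0, 0, -8], 0],
    [[0, 0, -6], 0],
    [[0, 0, -1.5], 0],
    [[0, 0, 0], 0],
    [[0, 0, 0], 0],
    [[0, 0, 0], 0],
    [[0, 0, 0], 0],
    [[0, 0, 0], 0],
    [[0, 0, 0], 0],
    [[0, 0, 0], 0]
  ]
}}

```text
t: 6.92
eef_pos: [0.5726, 0.2751, 0.1223]
tool_rot: [0.0, -0.169, 0.986, 0.0]
ft_force: [0.4, 0.1, -0.8]
width: 0.708
grip_force: 0.0
```

{"fn": "jog_arm", "kwargs": {
  "rows": [
    [[0, 0, 0], 0],
    [[0, 0, 0], 0],
    [[0, 0, 0], 0],
    [[0, 0, 0], 0],
    [[0, 0, 0], 0],
    [[0, 0, 0], 0],
    [[0, 0, 0], 0],
    [[0, 0, 0], 0],
    [[0, 0, 0], 0],
    [[0, 0, 0], 0]
  ],
  "fingers": 38
}}

```text
t: 7.75
eef_pos: [0.5726, 0.2751, 0.1222]
tool_rot: [0.0, -0.169, 0.986, 0.0]
ft_force: [-0.5, -0.7, 0.3]
width: 0.496
grip_force: 30.0
```

{"fn": "jog_arm", "kwargs": {
  "rows": [
    [[0.5, 0.2, 4], 0],
    [[0.5, 0.2, 6], 0],
    [[0.5, 0.2, 8], 0],
    [[0, 0, 12], 0],
    [[0, 0, 20], 0],
    [[0, 0, 25], 0],
    [[0, 0, 25], 0],
    [[0, 0, 20], 0],
    [[0, 0, 10], 0],
    [[0, 0, 0], 0]
  ]
}}

```text
t: 8.58
eef_pos: [0.5751, 0.2762, 0.2558]
tool_rot: [0.002, -0.169, 0.986, 0.001]
ft_force: [0.5, 0.2, -1.3]
width: 0.494
grip_force: 30.0
```

{"fn": "jog_arm", "kwargs": {
  "rows": [
    [[0, -20, 0], -1.5],
    [[0, -35, 0], -2.5],
    [[0, -40, 0], -2.5],
    [[0, -40, 0], -2.5],
    [[0, -40, 0], -2.5],
    [[0, -40, 0], -2.5],
    [[0, -40, 0], -2.5],
    [[0, -40, 0], -2.5],
    [[0, -35, 0], -2.5],
    [[0, -20, 0], -1.5]
  ]
}}

```text
t: 9.42
eef_pos: [0.5723, -0.0802, 0.251]
tool_rot: [-0.001, 0.035, 0.999, -0.001]
ft_force: [0.5, -0.3, -1.3]
width: 0.498
grip_force: 30.0
```

{"fn": "jog_arm", "kwargs": {
  "rows": [
    [[0, -20, 0], -0.6],
    [[10, -30, 0], 0],
    [[10, -30, 0], 0],
    [[10, -30, 0], 0],
    [[5, -20, 0], 0],
    [[0, -6, 0], 0],
    [[0, 0, 0], 0],
    [[0, 0, 0], 0],
    [[0, 0, 0], 0],
    [[0, 0, 0], 0]
  ]
}}

```text
t: 10.25
eef_pos: [0.609, -0.2084, 0.252]
tool_rot: [-0.0, 0.035, 0.999, 0.001]
ft_force: [0.7, 0.1, -1.3]
width: 0.494
grip_force: 30.0
```

```bash
python3 - <<'E'
from rig import manip
import cv2,pickle,numpy as np
m=manip.camera_model("wrist"); s=manip.state(); i=manip.camera("wrist")
pickle.dump(m,open("w3.pkl","wb")); cv2.imwrite("pics/w3.png",i)
print(s["eef_pos"],s["tool_rot"],s["width"],s["grip_force"])
E
```

```text
[ 0.60903089 -0.20840205  0.25200916] [-2.33497892e-04  3.46100370e-02  9.99400736e-01  5.10141703e-04] 0.49444888013521326 29.999359846115112
```

View pics/w3.png

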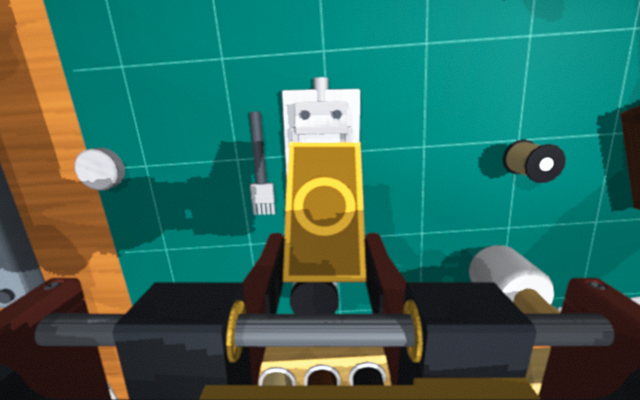

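The die is held between the fingers at (324,205), low end towards the lip at (320,140). I'll enlarge the lip and low end.

```bash
python3 - <<'E'
import cv2,numpy as np
i=cv2.imread("pics/w3.png"); j=cv2.imread("pics/scene0.png")
a=cv2.resize(i[80:160,270:380],(770,560),interpolation=cv2.INTER_CUBIC)
cv2.imwrite("pics/w3c.png",a)
E
```

```text
(no output)
```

View pics/w3c.png

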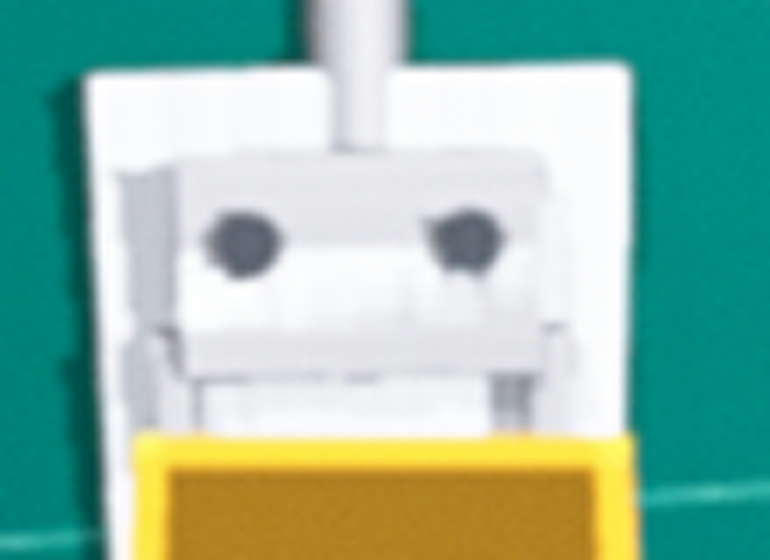

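The crop shows the base's near corners at (88,75) and (632,65). The lip's front edge runs at row ~375 from (190,378) to (530,373), and the die's low top edge at row ~437 from x=133 to x=637.

```bash
python3 - <<'E'
import pickle
from h import *
m=pickle.load(open("w3.pkl","rb"))
f=lambda p:np.array(p,float)/7+[270,80]
a=np.radians(-4.0);R=np.array([[np.cos(a),-np.sin(a)],[np.sin(a),np.cos(a)]])
tcp=np.array([.6090,-.2084])
def show(n,p,z):
    P=ray(m,p,z); print(n,P[:,:2].round(4).tolist(),"rel tcp mm",((P[:,:2]-tcp)@R*1e3).round(1).tolist())
show("base",f([(88,75),(632,65)]),.012)
show("lip19",f([(190,378),(530,373)]),.019)
show("lip24",f([(190,378),(530,373)]),.024)
show("liptop",f([(178,328),(542,328)]),.028)
show("lipback",f([(180,158),(540,150)]),.028)
show("low",f([(133,437),(637,437)]),.252-.113)
# scene image carrier features relative to base-centre
import rig
s=rig.manip.camera_model("scene"); g=lambda p:np.array(p,float)/4+[230,230]
def sh(n,p,z):
    P=ray(s,g(p),z); print(n,((P[:,:2]-np.array([.6032,-.2091]))@R*1e3).round(1).tolist())
sh("lip front low",[(144,122),(208,90)],.019); sh("rail ends",[(163,186),(246,146)],.022)
sh("base corner",[(98,90),(205,40)],.012); sh("lip top front",[(140,107),(207,77)],.028)
E
```

```text
base [[0.5147, -0.242], [0.5185, -0.1664]] rel tcp mm [[-91.7, -40.1], [-93.2, 35.6]]
lip19 [[0.5564, -0.2311], [0.559, -0.183]] rel tcp mm [[-50.9, -26.3], [-51.6, 21.8]]
lip24 [[0.556, -0.2306], [0.5585, -0.1833]] rel tcp mm [[-51.3, -25.9], [-52.1, 21.5]]
liptop [[0.5488, -0.2313], [0.5522, -0.1817]] rel tcp mm [[-58.4, -27.0], [-58.5, 22.7]]
lipback [[0.5267, -0.2289], [0.5289, -0.1809]] rel tcp mm [[-80.7, -26.2], [-81.8, 21.9]]
low [[0.5503, -0.2258], [0.5533, -0.1814]] rel tcp mm [[-57.3, -21.5], [-57.4, 23.0]]
lip front low [[-44.5, -22.0], [-46.6, 23.7]]
rail ends [[3.0, -29.9], [1.7, 27.8]]
base corner [[-82.6, -38.3], [-84.4, 38.5]]
lip top front [[-50.8, -21.1], [-50.8, 25.6]]
```

{"fn": "jog_arm", "kwargs": {
  "rows": [
    [[15, -2, 0], 0],
    [[15, -2, 0], 0],
    [[15, -1.4, 0], 0],
    [[13.2, -1, -10], 0],
    [[0, 0, -20], 0],
    [[0, 0, -30], 0],
    [[0, 0, -30], 0],
    [[0, 0, -20], 0],
    [[0, 0, -8], 0],
    [[0, 0, 0], 0]
  ]
}}

```text
t: 11.13
eef_pos: [0.6664, -0.2153, 0.132]
tool_rot: [-0.002, 0.035, 0.999, 0.001]
ft_force: [-0.7, 0.2, -1.8]
width: 0.493
grip_force: 30.0
```

{"fn": "jog_arm", "kwargs": {
  "rows": [
    [[0, 0, 0], 0],
    [[0, 0, 0], 0],
    [[0, 0, 0], 0],
    [[0, 0, 0], 0],
    [[0, 0, 0], 0],
    [[0, 0, 0], 0],
    [[0, 0, 0], 0],
    [[0, 0, 0], 0],
    [[0, 0, 0], 0],
    [[0, 0, 0], 0]
  ]
}}

```text
t: 11.97
eef_pos: [0.6672, -0.2167, 0.1342]
tool_rot: [-0.0, 0.036, 0.999, 0.0]
ft_force: [0.2, 0.5, -1.1]
width: 0.495
grip_force: 30.0
```

{"fn": "jog_arm", "kwargs": {
  "rows": [
    [[0, 1.7, 0], 0],
    [[-2, 0.1, -1], 0],
    [[-4, 0.3, -1], 0],
    [[-5, 0.4, -1], 0],
    [[-5, 0.4, 0], 0],
    [[-5, 0.3, 0], 0],
    [[-5, 0.4, 0], 0],
    [[-4, 0.2, 0], 0],
    [[0, 0, 0], 0],
    [[0, 0, 0], 0]
  ]
}}

```text
t: 12.8
eef_pos: [0.6372, -0.213, 0.1315]
tool_rot: [0.0, 0.036, 0.999, -0.0]
ft_force: [0.3, 0.5, -0.6]
width: 0.495
grip_force: 30.0
```

```bash
python3 - <<'E'
from rig import manip
import cv2,pickle,numpy as np
m=manip.camera_model("wrist"); s=manip.state(); i=manip.camera("wrist")
pickle.dump(m,open("w4.pkl","wb")); cv2.imwrite("pics/w4raw.png",i)
cv2.imwrite("pics/w4.png",cv2.resize(i[50:200,245:395],(600,600),interpolation=cv2.INTER_CUBIC))
print(s["eef_pos"],s["tool_rot"])
E
```

```text
[ 0.63717438 -0.21298041  0.13150166] [ 1.75498418e-04  3.57444789e-02  9.99360946e-01 -1.77807702e-05]
```

View pics/w4.png

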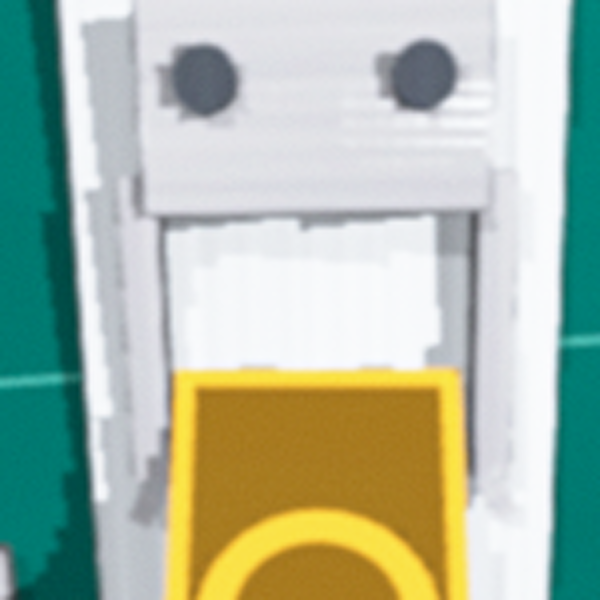

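The die is between the rails (edges at 172 and 465, rails at 165 and 475), about 22 mm short of the lip (row 213).

{"fn": "jog_arm", "kwargs": {
  "rows": [
    [[-3, 0.2, -1], 0],
    [[-4, 0.3, -1], 0],
    [[-4, 0.3, 0], 0],
    [[-4, 0.3, 0], 0],
    [[-3, 0.2, 0], 0],
    [[0, 0, -0.7], 0],
    [[0, 0, -0.7], 0],
    [[0, 0, 0], 0],
    [[0, 0, 0], 0],
    [[0, 0, 0], 0]
  ]
}}

```text
t: 13.68
eef_pos: [0.6194, -0.2117, 0.128]
tool_rot: [0.0, 0.036, 0.999, -0.0]
ft_force: [-1.3, -0.1, 0.3]
width: 0.497
grip_force: 30.0
```

{"fn": "jog_arm", "kwargs": {
  "rows": [
    [[-1, 0.1, 0], 0],
    [[-1, 0.1, 0], 0],
    [[-1, 0.1, 0], 0],
    [[-1, 0.1, 0], 0],
    [[-1, 0, 0], 0],
    [[-1, 0.1, 0], 0],
    [[-1, 0.1, 0], 0],
    [[0, 0, 0], 0],
    [[0, 0, 0], 0],
    [[0, 0, 0], 0]
  ]
}}

```text
t: 14.52
eef_pos: [0.6122, -0.211, 0.1278]
tool_rot: [-0.0, 0.036, 0.999, 0.0]
ft_force: [1.4, -0.9, 1.8]
width: 0.497
grip_force: 30.0
```

{"fn": "jog_arm", "kwargs": {
  "rows": [
    [[1.2, -0.1, -2], 0],
    [[1.2, -0.1, -2], 0],
    [[1.1, -0.1, -2.1], 0],
    [[1.1, -0.1, -2.1], 0],
    [[1, -0.1, -2.2], 0],
    [[0.9, -0.1, -2.3], 0],
    [[0, 0, 0], 0],
    [[0, 0, 0], 0],
    [[0, 0, 0], 0],
    [[0, 0, 0], 0]
  ]
}}

```text
t: 15.35
eef_pos: [0.6184, -0.2115, 0.1149]
tool_rot: [-0.0, 0.036, 0.999, 0.0]
ft_force: [0.6, 0.6, 1.2]
width: 0.493
grip_force: 30.0
```

```bash
python3 - <<'E'
from rig import manip
import cv2,pickle,numpy as np
m=manip.camera_model("wrist"); s=manip.state(); i=manip.camera("wrist"); j=manip.camera("side")
pickle.dump(m,open("w5.pkl","wb")); cv2.imwrite("pics/w5raw.png",i); cv2.imwrite("pics/s5raw.png",j)
a=cv2.resize(i[40:240,220:420],(400,400),interpolation=cv2.INTER_CUBIC)
b=cv2.resize(j[215:285,345:445],(400,280),interpolation=cv2.INTER_CUBIC)
cv2.imwrite("pics/w5.png",np.hstack([a,np.pad(b,((0,120),(0,0),(0,0)))]))
E
```

```text
(no output)
```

View pics/w5.png

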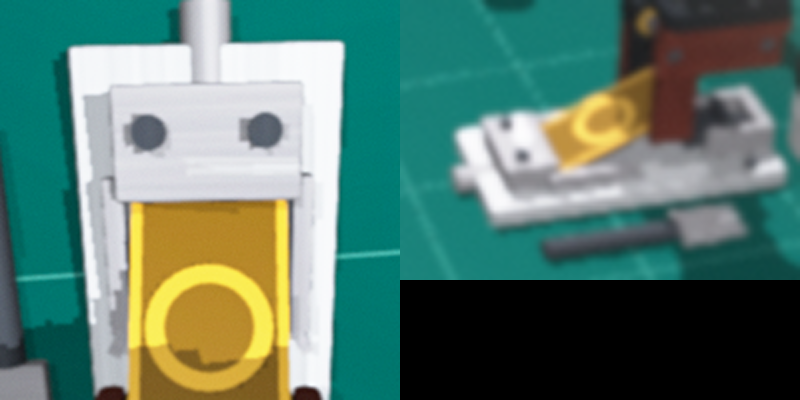

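{"fn": "jog_arm", "kwargs": {
  "rows": [
    [[0.8, -0.1, -2], 0],
    [[0.7, 0, -2], 0],
    [[0.7, -0.1, -2.4], 0],
    [[0.6, 0, -2.5], 0],
    [[0.5, 0, -2.5], 0],
    [[0.3, 0, -2.6], 0],
    [[-0.5, 0, 0], 0],
    [[0, 0, 0], 0],
    [[0, 0, 0], 0],
    [[0, 0, 0], 0]
  ]
}}

```text
t: 16.28
eef_pos: [0.6217, -0.2117, 0.1011]
tool_rot: [-0.0, 0.036, 0.999, 0.0]
ft_force: [0.4, -0.4, 0.7]
width: 0.492
grip_force: 30.0
```

{"fn": "jog_arm", "kwargs": {
  "rows": [
    [[0.3, 0, -1.5], 0],
    [[0.3, 0, -1.5], 0],
    [[0, 0, -1], 0],
    [[-0.5, 0, 0], 0],
    [[-0.5, 0, 0], 0],
    [[-0.5, 0, 0], 0],
    [[-0.5, 0, 0], 0],
    [[0, 0, 0], 0],
    [[0, 0, 0], 0],
    [[0, 0, 0], 0]
  ]
}}

```text
t: 17.12
eef_pos: [0.6219, -0.2117, 0.0979]
tool_rot: [0.002, 0.035, 0.999, -0.0]
ft_force: [5.5, 0.1, 1.5]
width: 0.494
grip_force: 30.0
```

{"fn": "jog_arm", "kwargs": {
  "rows": [
    [[0, 0, 0], 0],
    [[0, 0, 0], 0],
    [[0, 0, 0], 0],
    [[0, 0, 0], 0],
    [[0, 0, 0], 0],
    [[0, 0, 0], 0],
    [[0, 0, 0], 0],
    [[0, 0, 0], 0],
    [[0, 0, 0], 0],
    [[0, 0, 0], 0]
  ],
  "fingers": 58
}}

```text
t: 17.95
eef_pos: [0.6205, -0.2118, 0.0972]
tool_rot: [0.0, 0.036, 0.999, 0.0]
ft_force: [0.7, 0.0, -0.0]
width: 0.66
grip_force: 0.0
```

{"fn": "jog_arm", "kwargs": {
  "rows": [
    [[0, 0, 5], 0],
    [[0, 0, 15], 0],
    [[0, 0, 20], 0],
    [[0, 0, 15], 0],
    [[-4, 0.3, 0], 0],
    [[-4, 0.4, 0], 0],
    [[0, 0, 0], 0],
    [[0, 0, 0], 0],
    [[0, 0, 0], 0],
    [[0, 0, 0], 0]
  ]
}}

```text
t: 18.78
eef_pos: [0.6122, -0.2109, 0.1514]
tool_rot: [-0.001, 0.036, 0.999, 0.0]
ft_force: [-0.5, 0.1, -1.1]
width: 0.659
grip_force: 0.0
```

{"fn": "jog_arm", "kwargs": {
  "rows": [
    [[0, 0, 0], 0],
    [[0, 0, 0], 0],
    [[0, 0, 0], 0],
    [[0, 0, 0], 0],
    [[0, 0, 0], 0],
    [[0, 0, 0], 0],
    [[0, 0, 0], 0],
    [[0, 0, 0], 0],
    [[0, 0, 0], 0],
    [[0, 0, 0], 0]
  ],
  "fingers": 0
}}

```text
t: 19.62
eef_pos: [0.6125, -0.2111, 0.1522]
tool_rot: [0.0, 0.036, 0.999, 0.0]
ft_force: [0.4, -0.4, 0.3]
width: 0.003
grip_force: 0.0
```

```bash
python3 - <<'E'
from rig import manip
import cv2,pickle,numpy as np
m=manip.camera_model("wrist"); s=manip.state(); i=manip.camera("wrist"); j=manip.camera("side");k=manip.camera("scene")
cv2.imwrite("pics/w6raw.png",i)
a=cv2.resize(i[70:270,220:420],(400,400),interpolation=cv2.INTER_CUBIC)
b=cv2.resize(j[215:285,345:445],(400,280),interpolation=cv2.INTER_CUBIC)
c=cv2.resize(k[230:320,230:330],(400,280),interpolation=cv2.INTER_CUBIC)
cv2.imwrite("pics/w6.png",np.hstack([np.pad(a,((0,160),(0,0),(0,0))),np.vstack([b,c])]))
E
```

```text
(no output)
```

View pics/w6.png

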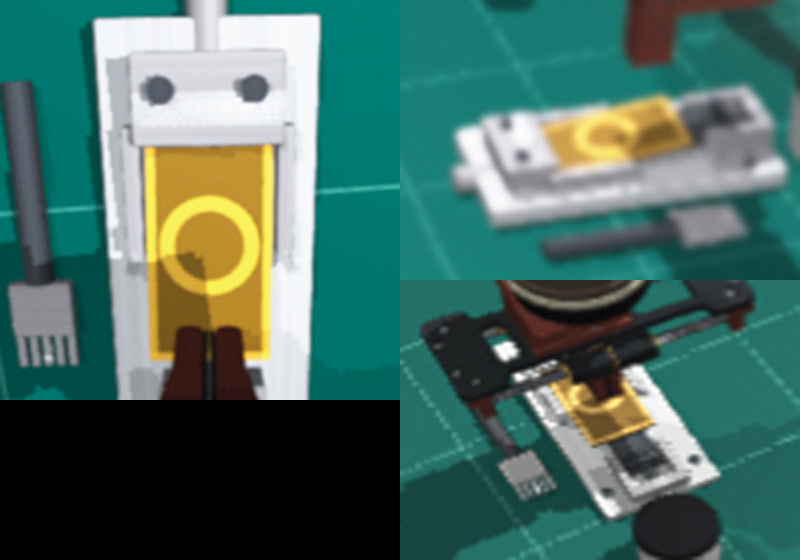

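The die rests under the lip at a shallow slant on the catch nose, centred. Next I press it down.

{"fn": "jog_arm", "kwargs": {
  "rows": [
    [[0, 0, -12], 0],
    [[0, 0, -15], 0],
    [[0, 0, -10], 0],
    [[0, 0, -4], 0],
    [[0, 0, -1], 0],
    [[0, 0, -1], 0],
    [[0, 0, -1], 0],
    [[0, 0, -1], 0],
    [[0, 0, 0], 0],
    [[0, 0, 0], 0]
  ]
}}

```text
t: 20.6
eef_pos: [0.6126, -0.2111, 0.1075]
tool_rot: [0.0, 0.036, 0.999, -0.0]
ft_force: [0.6, -0.6, -0.3]
width: 0.003
grip_force: 0.0
```

{"fn": "jog_arm", "kwargs": {
  "rows": [
    [[0, 0, -1], 0],
    [[0, 0, -1], 0],
    [[0, 0, -0.5], 0],
    [[0, 0, -0.5], 0],
    [[0, 0, -0.5], 0],
    [[0, 0, -0.5], 0],
    [[0, 0, -0.5], 0],
    [[0, 0, -0.5], 0],
    [[0, 0, 0], 0],
    [[0, 0, 0], 0]
  ]
}}

```text
t: 21.43
eef_pos: [0.613, -0.2109, 0.1026]
tool_rot: [0.001, 0.036, 0.999, 0.0]
ft_force: [0.8, 1.3, 3.5]
width: 0.006
grip_force: 1.6
```

{"fn": "jog_arm", "kwargs": {
  "rows": [
    [[0, 0, -0.5], 0],
    [[0, 0, -0.5], 0],
    [[0, 0, -0.5], 0],
    [[0, 0, -0.5], 0],
    [[0, 0, -0.5], 0],
    [[0, 0, -0.5], 0],
    [[0, 0, 0], 0],
    [[0, 0, 0], 0],
    [[0, 0, 0], 0],
    [[0, 0, 0], 0]
  ]
}}

```text
t: 22.27
eef_pos: [0.6122, -0.2112, 0.0989]
tool_rot: [-0.0, 0.036, 0.999, 0.0]
ft_force: [0.5, -0.3, 0.5]
width: 0.005
grip_force: 0.0
```

The force fell from 3.5 N to near zero, so it has probably clicked. A gentle press will check it is seated.

{"fn": "jog_arm", "kwargs": {
  "rows": [
    [[0, 0, -0.5], 0],
    [[0, 0, -0.5], 0],
    [[0, 0, -0.5], 0],
    [[0, 0, -0.3], 0],
    [[0, 0, -0.3], 0],
    [[0, 0, 0], 0],
    [[0, 0, 0], 0],
    [[0, 0, 0], 0],
    [[0, 0, 0], 0],
    [[0, 0, 0], 0]
  ]
}}

```text
t: 23.1
eef_pos: [0.6124, -0.2111, 0.0971]
tool_rot: [-0.0, 0.036, 0.999, 0.0]
ft_force: [-0.4, -0.1, 1.1]
width: 0.005
grip_force: 0.0
```

{"fn": "jog_arm", "kwargs": {
  "rows": [
    [[0, 0, -0.4], 0],
    [[0, 0, -0.4], 0],
    [[0, 0, 0], 0],
    [[0, 0, 0], 0],
    [[0, 0, 0], 0],
    [[0, 0, 0], 0],
    [[0, 0, 0], 0],
    [[0, 0, 0], 0],
    [[0, 0, 0], 0],
    [[0, 0, 0], 0]
  ]
}}

```text
t: 23.93
eef_pos: [0.6125, -0.2111, 0.0965]
tool_rot: [0.0, 0.036, 0.999, 0.0]
ft_force: [-2.0, -0.2, 6.0]
width: 0.007
grip_force: 2.7
```

{"fn": "jog_arm", "kwargs": {
  "rows": [
    [[0, 0, 2], 0],
    [[0, 0, 8], 0],
    [[0, 0, 20], 0],
    [[0, 0, 30], 0],
    [[0, 0, 30], 0],
    [[-20, 0, 20], 0],
    [[-20, 0, 0], 0],
    [[0, 0, 0], 0],
    [[0, 0, 0], 0],
    [[0, 0, 0], 0]
  ]
}}

```text
t: 24.77
eef_pos: [0.5729, -0.2108, 0.2064]
tool_rot: [0.0, 0.036, 0.999, 0.0]
ft_force: [-0.2, -0.5, 0.2]
width: 0.01
grip_force: 0.0
```

```bash
python3 - <<'E'
from rig import manip
from h import *
m=manip.camera_model("wrist"); i=manip.camera("wrist"); sc=manip.camera("side"); ms=manip.camera_model("side")
print(manip.state()["t"],manip.state()["eef_pos"])
def quad(img,box):
    h=cv2.cvtColor(img,cv2.COLOR_BGR2HSV); g=cv2.inRange(h,(15,110,70),(35,255,255))
    x0,y0,x1,y1=box; k=np.zeros_like(g);k[y0:y1,x0:x1]=g[y0:y1,x0:x1]
    cs,_=cv2.findContours(k,cv2.RETR_EXTERNAL,cv2.CHAIN_APPROX_NONE); c=max(cs,key=cv2.contourArea)
    h=cv2.convexHull(c); return cv2.approxPolyDP(h,4,True).reshape(-1,2)
c0=np.array([.5927,-.2097]);a=np.radians(-4);R=np.array([[np.cos(a),-np.sin(a)],[np.sin(a),np.cos(a)]])
def model(th):
    P=[]
    for u,v in[(-36,-22),(42,-22),(42,22),(-36,22)]:
        d=(u+42)/1e3; xy=c0+R@np.array([-.042+d*np.cos(th),v/1e3]); P.append([*xy,.016+d*np.sin(th)])
    return P
for n,im,mm,box in(("wrist",i,m,(200,40,440,330)),("side",sc,ms,(345,215,445,285))):
    print(n,quad(im,box).tolist())
    for th in(0,9): print(th,proj(mm,model(np.radians(th))).round(1).tolist())
    print("old side",quad(cv2.imread("pics/s5raw.png"),box).tolist()) if n=="side" else 0
E
```

```text
24.8667 [ 0.57305366 -0.21076775  0.20577359]
wrist [[350, 181], [349, 254], [324, 256], [307, 250], [303, 182]]
0 [[301.9, 177.8], [303.6, 256.4], [349.1, 256.4], [351.2, 177.9]]
9 [[301.9, 178.0], [302.7, 262.2], [350.2, 262.2], [351.3, 178.0]]
side [[416, 254], [386, 256], [382, 247], [412, 245]]
0 [[383.3, 258.8], [417.1, 254.4], [410.4, 243.1], [377.7, 247.2]]
9 [[383.3, 258.5], [417.2, 249.7], [410.4, 238.5], [377.7, 246.9]]
old side [[407, 232], [406, 247], [386, 256], [381, 246]]
```

```bash
python3 -c "
from rig import manip; print(manip.job_done())"
```

```text
the job is handed in; nothing more can be done
None
```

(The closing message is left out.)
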